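Press a sample tub's lid home with the locking clamp

ROBOT

A 6-joint arm with a two-finger parallel gripper is mounted at the origin on the work surface. World frame = base frame: x ahead of the robot, y to its left, z up, the work surface at z = 0. Lengths are in m, angles in rad, forces in N, time in s.
With the tool pointing down it reaches from about 0.25 to 0.725 m from the base axis. Payload 4 kg.
Tool frame: the origin (TCP) lies at the very end of the fingers, on their centre line; the grasp point (between the pads) lies 19 mm behind it; z points along the fingers, y is the line along which they close (so a half turn about z gives the same grasp; the last joint's range is limited). The gripper opens to 85 mm and grips with 20 to 120 N. Pads are 22 mm wide; open, the fingers measure 114 mm over their backs; the gripper's body (76 mm by 85 mm) begins 54 mm behind the grasp point. The pads swing forward as they close: fully open they stand 13 mm farther back than shut.
Start: joints at [-1.184, 0.241, 0.005, 1.335, 0, 1.571], TCP at [0.189, -0.463, 0.231] pointing down, gripper open.
Joint ranges: [-2.72, 2.72], [-1.05, 1.87], [-1.09, 1.28], [-1.99, 2.15], [-1.42, 1.44], [-3.14, 3.14]. Speed limits (rad/s): [2.79, 2.79, 3.14, 3.14, 3.14, 3.14].

INTERFACE

Orientations are given as a unit quaternion [x, y, z, w].
In Python, from workcell import bot gives the robot as it stands.
- The arm moves only by the tool carry_out, never from a script. Its argument "increments" is one flat list of numbers, 5 for each row, row after row: the finger opening in cm, from 0 to 8.54, then the shift along the tool's x, y, z in cm, then the turn about the tool's z in rad. A call has exactly 5 rows; each row shifts and turns the commanded pose from where the row before left it, along the tool's axes as they then stand; what a row does not reach is not made up. A row lasts 1/8 s, in which the tool goes at most 62.5 mm and 10.7 degrees, less where a joint would pass 70% of its speed; a pose out of reach is approached as far as the arm can. A call with a gripper value outside its range is refused whole. The fingers move at their own pace and stop on an object; the grip force is fixed at half the most. Time passes only in rows, so rows that do not move let the fingers close, or fill a call up. It gives the time, the measured TCP pose, the force, the opening and the grip force at its end, in the units of the state.
- bot.get_obs(): the state, without advancing time (a new reading comes with each control period).
- bot.camera(name): name is "scene" or "top"; returns a dict with "pixels" (480x640x3 uint8, blue, green, red), "range_z" (480x640 float32, m along the optical axis (not along the pixel's ray), 0 where there is no reading), "mtx" (3x3 intrinsics, pixels), "eye" and "attitude" of the camera in the world. Camera axes: x right, y down, z forward; pixel columns grow to the right and rows downward; lengths in m; the calibration is good to about 2 mm. A picture is of the moment at which its call begins.
- bot.job_done(): hands the job in; it is judged then, once.
Trained networks look in a picture, given as the dict that the camera call returned (one of the last four; its "shot" number tells which), for a name from the list of things; names that differ only in an ending like _2 or _b are one class to them, and where a whole thing is asked for, a point or a joint stands for the part that bears it (a point fixed in the world has none). Each returns a list of dicts, best first, with "p" (0 to 1); they miss things now and then, are a little off and sometimes report something else, mostly with a low value. They report only what shows in the picture. A call takes as long as a camera call.
- bot.find_in(picture, name): "xyz" ([x, y, z] in m, in the coordinates of the camera as it stood for that picture, good to about 4 mm: the middle of the surface that is visible of it).
- bot.regions_of(picture, name): "mask" (480x640 bool, what is visible of it).
- bot.place_of(picture, name): "xyz" ([x, y, z] in m, in the coordinates of the camera as it stood for that picture, good to about 4 mm: a listed point, or the origin of a listed thing).
The state is a dict: "clock": time; "joint_pos": joint angles; "joint_vel": joint speeds; "tau": joint torques, N m; "eef_pos": TCP position; "tool_rot": TCP orientation; "ft_force": force on the tool from outside, world axes, zero at the start; "ft_torque": the same for the moment, N m; "grip_width": finger opening in m; "grasp_force": force on a finger pad.
Only numpy, scipy, OpenCV 4.12 (cv2) and the standard library are available. Lean on these libraries where they do the work, as an engineer would, in place of code of your own. Each camera call takes 0.05 s, during which the arm holds its last target. There are 200 camera calls.

TASK

Take the sample tub whose lid still stands proud by its body, stand it in the round nest of the bench locking clamp, and ease the clamp's handle down over centre, never pushing harder than about 20 newtons, so that the clamp presses the lid fully home and stays locked on it by itself with your hand off. Let it hold alone for a second, then press the release lever so that the clamp springs open, and leave the closed tub standing in the nest; press the lid with the clamp only, not with the fingers, and leave the other things where they are.

Things in the scene. Friction and masses are not known exactly. Their poses are not given: they have to be found in the camera images.
- tub: grey round sample tub, 50 mm across, body 48 mm tall, 0.15 kg; origin at the centre of its underside, z up through the lid. On top a white lid disc 44 mm across and 6 mm thick whose underside at first stands 6 mm above the tub's rim (top of the lid 60 mm above the origin) and is level with the rim (top at 54 mm) when home. Starts left or right of the clamp, the squat tub on the other side
- lid (a joint): how far the tub's lid has been pressed down: 0 standing proud, 0.006 m fully home; it moves only under more than 10 N and stays where it is
- cap: the white lid disc of the tub; origin on the tub's axis, 6 mm below the disc's underside
- clamp: the steel bench clamp, fixed to the table; base plate 485 x 70 mm, 12 mm thick. Origin on the table under the handle's pivot; its x axis points level to the nest (193 mm away); on the other side (-x) lie the handle and, beyond it, the release lever. The cheeks round the pivots reach from 19 mm behind the origin to 91 mm in front, are 50 mm wide over all and up to 144 mm high
- nest (a point): centre of the floor of the round nest (aluminium ring, 53 mm inside, 68 mm outside, wall 9 mm high), 12 mm above the table
- hinge (a point): pivot of the handle, 130 mm above the table; the axis is the clamp's y axis
- grip: the clamp's handle, a steel bar with rubber sleeve, 22 mm wide, 12 thick, 15 to 140 mm from the pivot; origin at the pivot, -x along the bar to its end, z out of its upper face (12 mm up). Open, it slopes up away from the nest by 47 to 64 degrees; closed, it lies from 5 degrees below level to 12 above. Its first 35 degrees are free but damped: push slowly. Let go before centre it springs open
- handle_press (a point): where to push: upper face of the handle, 122 mm from the pivot. Takes 1 to 4 N at first, about 6 to 13 N as the pad presses the lid; near centre this fades to nothing, the handle then drops by itself up to 12 mm onto its stop and stays. An adjusting screw sets where centre and stop lie, up to 8 degrees either way, different each time and unknown: feel for it. Over 20 N damages it
- pad: round rubber pad (24 mm ball) on a spring under the end of the jaw arm, which presses on the lid; origin in the arm's middle above the pad. Open, the arm stands nearly upright by the pivot, up to 235 mm above the table, and keeps 75 mm or more from the nest's axis; closed, it lies level over the nest
- lever: the release lever beyond the handle's end, with a paddle 36 x 28 mm, 8 mm thick, at its free end; origin on its pivot (105 mm above the table, 165 mm from the clamp's origin along -x), -x towards the paddle's free end, which at rest slopes up by 14 degrees. Spring return: it comes back up by itself. No more than 20 N on it
- lever_press (a point): middle of the paddle's upper face, 60 mm from the lever's pivot, where to push down; at rest 124 mm above the table, 94 mm when pressed right down against its stop. After a little play it meets the locked handle and takes up to about 8 N until it has pried the clamp back over centre, 9 to 18 mm down, whereupon handle and jaw spring open; then 2 to 3 N
- squat_tub: bystander: closed squat tub, 60 mm across, 42 mm tall, no gap under its lid; origin under its centre
- brush: bystander: brush 170 mm long, lying beyond the clamp, far side of its lever end
- jar: bystander: glass jar, 60 mm across, 85 mm tall
- bone: bystander: a long bone, 130 mm, lying
- bowl: bystander: terracotta bowl, 100 mm across, 35 mm tall
- carton: bystander: small cardboard box 90 x 70 x 50 mm

How it is judged:
On the way, in this order (a step that is already met when the one before it is completed fails the run):
1. the tub stands upright in the nest, let go, its lid still proud (horizontal distance between tub and nest below 0.004 m and distance between tub and nest below 0.006 m and angle between tub's own z axis and vertical below 0.06 rad and contact force between the fingers and tub below 0.2 N and value of joint lid below 0.002 m), for 0.2 s.
2. the clamp is locked on the tub by itself, hand off, lid fully home, for half a second (value of joint lid above 0.005 m and contact force between each of pad, anything else and tub above 8 N and contact force between each of the arm, the fingers and grip below 0.2 N and distance between the grasp point and handle_press above 0.05 m), for 0.5 s.
3. the release lever is pressed by the fingers while the clamp is still locked on the tub (z of lever_press in the frame of clamp below 0.119 m and contact force between pad and tub above 5 N and contact force between the fingers and lever above 0.5 N and contact force between the fingers and grip below 0.2 N), for 0.02 s.
At the end, for the whole second after the job is handed in: The tub stands upright (within 3 degrees) and still in the nest, within 4 mm of its centre and on its floor, lid pressed at least 5 of its 6 mm; the clamp is open, handle up (its press point more than 195 mm above the table), pad off the lid, release lever back at rest (value of joint lid above 0.005 m and horizontal distance between tub and nest below 0.004 m and distance between tub and nest below 0.006 m and angle between tub's own z axis and vertical below 0.06 rad and linear speed of tub below 0.02 m/s and z of handle_press in the frame of clamp above 0.195 m and contact force between pad and tub below 0.2 N and z of lever_press in the frame of clamp above 0.12 m); the robot touches nothing.
It fails at once if the handle is pushed with more than 20 N (contact force between any of the fingers, the arm and grip above 20 N).
It fails at once if the release lever is pushed with more than 20 N (contact force between the fingers and lever above 20 N).
It fails at once if the lid is pressed with the fingers (contact force between the fingers and cap above 6 N).
It fails at once if a bystander is moved by more than 25 mm (distance of any of squat_tub, brush, jar, bone, bowl, carton from where it was at the start of the episode above 0.025 m).
It also fails if it takes over 66 s, if anything falls off the work surface, if the arm or the gripper's body presses on something with over 40 N, if the wrist force passes 120 N, or if a joint passes its speed limit or range.

## Working session

There is one attempt and no reset: what is moved stays moved. The work goes in short steps, Python scripts to look and compute and a tool call to move; the robot and the scene stay as the last step left them, time stands still between calls to the robot, and variables do not carry over. Pictures are saved under pics/ and viewed, at most 10 in all, crops included, and the job is handed in when it is done.

Besides the shell and the picture viewer there is one more tool, called after "Emit:" as name(argument=value, ...) on one line, values as JSON. carry_out: Moves the arm, as the interface text tells. Its arguments: {"type":"object","properties":{"increments":{"type":"array","items":{"type":"number"}}},"required":["increments"]}

```bash
mkdir -p pics; cat > h.py <<'E'
from workcell import bot
import numpy as np, cv2
from scipy.spatial.transform import Rotation as R
def Rm(a):
    a=np.array(a,float)
    return a if a.shape==(3,3) else R.from_quat(a).as_matrix()
def w(pic,p): return Rm(pic["attitude"])@np.array(p)+np.array(pic["eye"])
def cloud(pic):
    K=np.array(pic["mtx"]);d=pic["range_z"];v,u=np.mgrid[:480,:640]
    P=np.stack([(u-K[0,2])/K[0,0]*d,(v-K[1,2])/K[1,1]*d,d],-1)
    return P@Rm(pic["attitude"]).T+np.array(pic["eye"])
def places(pic,names,f="place_of"):
    for n in names:
        for r in getattr(bot,f)(pic,n)[:2]: print(n,round(r["p"],2),w(pic,r["xyz"]).round(4))
E
python3 - <<'E'
from h import *
o=bot.get_obs(); print({k:np.round(v,3) for k,v in o.items()})
for c in ["scene","top"]:
    p=bot.camera(c); cv2.imwrite(f"pics/{c}0.png",p["pixels"]); print(c,p["eye"],p["attitude"])
    places(p,["tub","cap","nest","hinge","clamp","handle_press","lever_press","lever","pad","squat_tub","brush","jar","bone","bowl","carton"])
E
```

```text
{'clock': np.float64(0.0), 'joint_pos': array([-1.184,  0.241,  0.004,  1.335, -0.   ,  1.571]), 'joint_vel': array([-0.   ,  0.   ,  0.001,  0.   ,  0.002, -0.   ]), 'tau': array([ 0.0000e+00, -3.7232e+01,  2.5241e+01,  1.7000e-02, -0.0000e+00,
       -0.0000e+00]), 'eef_pos': array([ 0.188, -0.462,  0.23 ]), 'tool_rot': array([ 0.981,  0.192, -0.   , -0.001]), 'ft_force': array([ 0.514, -0.571,  0.431]), 'ft_torque': array([ 0.038, -0.003, -0.015]), 'grasp_force': np.float64(0.0), 'grip_width': np.float64(0.085)}
scene [ 1.32718808 -0.49950149  1.14400613] [ 0.82345464  0.4343083  -0.17276383 -0.32163863]
tub 0.62 [0.4659 0.3872 0.0009]
cap 0.72 [ 0.7098 -0.0283 -0.0009]
cap 0.46 [0.4744 0.3953 0.0461]
nest 0.95 [0.5112 0.1904 0.0156]
hinge 0.73 [ 0.499  -0.003   0.1306]
clamp 0.83 [ 0.4976 -0.0036  0.0053]
clamp 0.63 [0.5835 0.404  0.0024]
handle_press 0.77 [ 0.4965 -0.0681  0.237 ]
handle_press 0.19 [ 0.7094 -0.2114  0.0019]
lever_press 0.72 [ 0.482  -0.2237  0.1228]
lever_press 0.57 [ 0.7102 -0.2117 -0.0008]
lever 0.62 [ 0.4826 -0.1661  0.1018]
pad 0.54 [0.5026 0.0772 0.2064]
pa
[... 437 characters left out ...]
ub 0.63 [0.4667 0.3867 0.0027]
cap 0.75 [ 0.7099 -0.0289 -0.0039]
cap 0.66 [0.4667 0.388  0.0388]
nest 0.62 [0.5118 0.1898 0.0125]
hinge 0.91 [ 0.4993 -0.0031  0.1311]
clamp 0.97 [ 0.4945 -0.0035  0.0026]
handle_press 0.77 [ 0.49   -0.0682  0.2336]
lever_press 0.85 [ 0.4803 -0.2274  0.1214]
lever 0.82 [ 0.4877 -0.1685  0.1003]
lever 0.21 [ 0.4964 -0.0066  0.1317]
pad 0.64 [ 0.7105 -0.2117 -0.0013]
pad 0.48 [0.4988 0.075  0.2064]
squat_tub 0.73 [ 0.4589 -0.3698  0.001 ]
squat_tub 0.52 [ 0.4944 -0.0009  0.1301]
brush 0.96 [ 7.106e-01 -2.127e-01 -4.000e-04]
jar 0.77 [ 0.678   0.2197 -0.0039]
jar 0.36 [0.4694 0.3862 0.0424]
bowl 0.95 [ 0.666  -0.3867 -0.0015]
carton 0.8 [ 0.5811  0.4013 -0.003 ]
```

```bash
python3 -c "
import cv2,numpy as np
a=cv2.imread('pics/scene0.png');b=cv2.imread('pics/top0.png')
cv2.imwrite('pics/both.png',cv2.resize(np.vstack([a,b]),None,fx=.62,fy=.62))"
```

```text
(no output)
```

View pics/both.png

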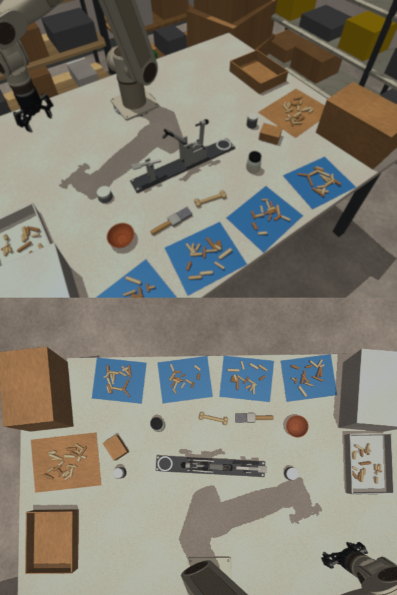

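The images show the tub left of the clamp at about (0.467, 0.387), top view (120,472), and the squat tub at the lever end. The clamp runs roughly along +y, with the nest at top view (165,463). Next I'll refine these with depth.

```bash
python3 - <<'E'
from h import *
for c in ["top","scene"]:
    p=bot.camera(c);C=cloud(p).reshape(-1,3);V=p["range_z"].ravel()>0
    for nm,(x,y),zs,r in [("lid",(.467,.387),(.052,.068),.035),("tubany",(.467,.387),(.02,.08),.045),("squat",(.46,-.37),(.035,.05),.045),("ring",(.5115,.19),(.017,.025),.042)]:
        m=V&(np.hypot(C[:,0]-x,C[:,1]-y)<r)&(C[:,2]>zs[0])&(C[:,2]<zs[1]);q=C[m]
        if len(q)<5: print(c,nm,len(q)); continue
        (cx,cy),(a,b),_=cv2.minAreaRect(q[:,:2].astype(np.float32))
        ((ex,ey),er)=cv2.minEnclosingCircle(q[:,:2].astype(np.float32))
        print(c,nm,len(q),"med",np.median(q,0).round(4),"rect",np.round([cx,cy,a,b],4),"circ",np.round([ex,ey,er],4),"zmax",q[:,2].max().round(4))
    # base plate
    m=V&(abs(C[:,2]-.012)<.004)&(abs(C[:,0]-.49)<.08)&(abs(C[:,1]+.02)<.3);q=C[m]
    r=cv2.minAreaRect(q[:,:2].astype(np.float32));print(c,"base",r)
    # handle, lever, arm high points
    for nm,lo,hi in [("handle",(-.16,-.03),(.15,.3)),("lever",(-.26,-.18),(.1,.16)),("arm",(-.02,.13),(.15,.3))]:
        q=C[V&(abs(C[:,0]-.49)<.04)&(C[:,1]>lo[0])&(C[:,1]<lo[1])&(C[:,2]>hi[0])&(C[:,2]<hi[1])]
        print(c,nm,len(q),q.min(0).round(3),q.max(0).round(3),np.median(q,0).round(4))
        i=np.argsort(q[:,1]);print(q[i[::max(1,len(q)//8)]].round(3).tolist())
E
```

```text
top lid 212 med [0.4698 0.3884 0.0595] rect [0.4696 0.3889 0.0421 0.0419] circ [0.4705 0.3895 0.0227] zmax 0.0674
top tubany 305 med [0.4705 0.3837 0.0577] rect [0.4694 0.387  0.046  0.0468] circ [0.4692 0.3888 0.0256] zmax 0.0674
top squat 312 med [ 0.4585 -0.366   0.0421] rect [ 0.4588 -0.366   0.0514  0.0508] circ [ 0.4595 -0.3664  0.0268] zmax 0.0493
top ring 181 med [0.5117 0.196  0.0201] rect [0.5065 0.1925 0.0696 0.0659] circ [0.5109 0.1931 0.039 ] zmax 0.0248
top base ((0.4903338551521301, -0.015149801969528198), (0.15748798847198486, 0.586284875869751), 0.17049694061279297)
top handle 269 [ 0.479 -0.099  0.179] [ 0.502 -0.031  0.25 ] [ 0.4905 -0.0623  0.2206]
[[0.487, -0.099, 0.211], [0.495, -0.084, 0.244], [0.497, -0.077, 0.245], [0.488, -0.071, 0.236], [0.5, -0.063, 0.224], [0.481, -0.056, 0.211], [0.502, -0.047, 0.199], [0.495, -0.04, 0.199], [0.49, -0.031, 0.185]]
top lever 203 [ 0.467 -0.238  0.107] [ 0.495 -0.181  0.131] [ 0.4823 -0.2161  0.1216]
[[0.487, -0.238, 0.123], [0.477, -0.233, 0.123], [0.485, -0.228, 0.126], [0.485, -0.223, 0.125], [0.485, -0.216, 0.118], [0.
[... 1155 characters left out ...]
241], [0.507, -0.07, 0.219], [0.503, -0.06, 0.204], [0.5, -0.05, 0.21], [0.506, -0.04, 0.192], [0.5, -0.031, 0.185]]
scene lever 195 [ 0.469 -0.239  0.107] [ 0.507 -0.181  0.131] [ 0.487  -0.2149  0.1216]
[[0.484, -0.239, 0.124], [0.485, -0.234, 0.129], [0.488, -0.227, 0.127], [0.486, -0.222, 0.122], [0.488, -0.215, 0.119], [0.484, -0.21, 0.123], [0.483, -0.201, 0.12], [0.488, -0.191, 0.115], [0.489, -0.181, 0.112]]
scene arm 289 [ 0.491 -0.02   0.151] [0.516 0.103 0.22 ] [0.508  0.0725 0.2009]
[[0.508, -0.02, 0.161], [0.501, 0.048, 0.21], [0.512, 0.068, 0.156], [0.513, 0.07, 0.163], [0.51, 0.072, 0.166], [0.512, 0.076, 0.2], [0.51, 0.081, 0.186], [0.496, 0.091, 0.211], [0.508, 0.103, 0.21]]
```

```bash
cat >> h.py <<'E'
def plan(t,off=0):
    "tool-axis shift in cm to world TCP t"
    o=bot.get_obs();M=Rm(o["tool_rot"]);d=np.array(t)-o["eef_pos"]
    print("t",o["clock"],"tcp",np.round(o["eef_pos"],4),"yaw_y",np.arctan2(M[1,1],M[0,1]).round(3),"tilt",M[2,2].round(4),"F",np.round(o["ft_force"],2),"shift cm",(M.T@d*100).round(2))
def ringfit(pic,c,z,r,rng=(.6,1.3)):
    from scipy.optimize import least_squares
E
sed -i '/def ringfit/,$d' h.py
python3 - <<'E'
from h import *
p=bot.camera("top");C=cloud(p).reshape(-1,3);V=p["range_z"].ravel()>0
q=C[V&(C[:,2]>.02)&(C[:,2]<.06)&(np.hypot(C[:,0]-.583,C[:,1]-.405)<.075)&(np.hypot(C[:,0]-.47,C[:,1]-.388)>.035)]
print(cv2.boxPoints(cv2.minAreaRect(q[:,:2].astype(np.float32))).round(3), q[:,0].min())
# zoom on nest and tub for viewing
K=np.array(p["mtx"]);A=Rm(p["attitude"])
def px(P): c=A.T@(np.array(P)-p["eye"]);u=K@c;return u[:2]/u[2]
print(px([.511,.191,.021]),px([.47,.388,.06]))
u,v=px([.49,.29,.03]).astype(int)
cv2.imwrite("pics/z.png",cv2.resize(p["pixels"][v-50:v+50,u-70:u+70],None,fx=5,fy=5,interpolation=cv2.INTER_CUBIC));print(u-70,v-50)
E
```

```text
[[0.523 0.41 ]
 [0.562 0.35 ]
 [0.638 0.4  ]
 [0.6   0.46 ]] 0.5250434905332754
[264.98599812 266.34508461] [189.54601935 282.43631556]
158 224
```

View pics/z.png

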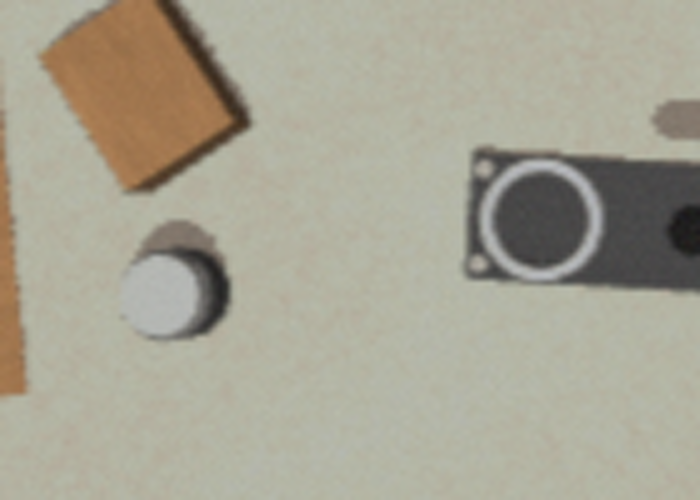

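Emit:
carry_out(increments=[8.5,0,0,0,-0.18,8.5,0,0,0,-0.18,8.5,0,0,0,-0.18,8.5,0,0,0,-0.18,8.5,0,0,0,-0.18])

```text
clock: 2.38
eef_pos: [0.1886, -0.463, 0.2313]
tool_rot: [0.798, 0.602, 0.0, -0.0]
ft_force: [-0.2, 0.4, -0.2]
grip_width: 0.0846
grasp_force: 0.0
```

The zoom shows the lid at crop (163,295) and the nest ring at crop (541,219). The carton's nearest corner, crop (135,190), is clear of the fingers at this yaw. Travelling to the tub now.

Emit:
carry_out(increments=[8.5,6,0.2,0,0,8.5,6,0.2,0,0,8.5,6,0.2,0,0,8.5,6,0.2,0,0,8.5,6,0.2,0,0])

```text
clock: 3.0
eef_pos: [0.2826, -0.1763, 0.2316]
tool_rot: [0.8, 0.6, 0.0, 0.001]
ft_force: [1.6, -0.1, 1.0]
grip_width: 0.0852
grasp_force: 0.0
```

Emit:
carry_out(increments=[8.5,6,0.2,0,0,8.5,6,0.2,0,0,8.5,6,0.2,0,0,8.5,6,0.2,0,0,8.5,6,0.2,0,0])

```text
clock: 3.62
eef_pos: [0.3764, 0.1095, 0.2317]
tool_rot: [0.8, 0.6, 0.001, 0.0]
ft_force: [0.3, -0.9, 0.3]
grip_width: 0.085
grasp_force: 0.0
```

Emit:
carry_out(increments=[8.5,6,0.2,0,0,8.5,6,0.2,0,0,8.5,6,0.2,0,0,8.5,6,0.2,0,0,8.5,5.5,0.4,0,0])

```text
clock: 4.25
eef_pos: [0.4704, 0.3894, 0.2312]
tool_rot: [0.8, 0.6, 0.0, 0.0]
ft_force: [0.2, -0.9, 0.2]
grip_width: 0.0851
grasp_force: 0.0
```

```bash
python3 -c "
from h import *
plan([.4697,.3872,.014])"
```

```text
t 4.25 tcp [0.4704 0.3894 0.2312] yaw_y -0.283 tilt -1.0 F [ 0.21 -0.92  0.21] shift cm [-2.300e-01 -1.000e-02  2.172e+01]
```

Emit:
carry_out(increments=[8.5,-0.2,0,5.5,0,8.5,0,0,5.5,0,8.5,0,0,5.5,0,8.5,0,0,4,0,8.5,0,0,1.2,0])

```text
clock: 4.88
eef_pos: [0.4675, 0.3836, 0.0111]
tool_rot: [0.8, 0.6, -0.003, 0.0]
ft_force: [-0.2, -0.1, 0.0]
grip_width: 0.0851
grasp_force: 0.0
```

Emit:
carry_out(increments=[4,0,0,0,0,4,0,0,0,0,4,0,0,0,0,4,0,0,0,0,4,0,0,0,0])

```text
clock: 5.5
eef_pos: [0.4713, 0.3866, 0.017]
tool_rot: [0.8, 0.6, 0.003, -0.0]
ft_force: [0.0, -0.5, 7.1]
grip_width: 0.0481
grasp_force: 62.7
```

Emit:
carry_out(increments=[4,0,0,-1,0,4,0,0,-3,0,4,0,0,-4,0,4,0,0,-3,0,4,0,0,0,0])

```text
clock: 6.12
eef_pos: [0.4711, 0.3865, 0.1277]
tool_rot: [0.8, 0.6, 0.003, -0.0]
ft_force: [-0.5, -0.2, -1.6]
grip_width: 0.0481
grasp_force: 62.2
```

```bash
python3 -c "
from h import *
plan([.5105,.1905,.12])
p=bot.camera('scene');C=cloud(p)
o=bot.get_obs();t=np.array(o['eef_pos'])
m=(p['range_z']>0)&(np.hypot(C[...,0]-t[0],C[...,1]-t[1])<.04)&(C[...,2]<.1)
q=C[m];print(q.min(0),q.max(0))
A=Rm(p['attitude']);c=A.T@(t-p['eye']);u=np.array(p['mtx'])@c;u,v=(u[:2]/u[2]).astype(int)
cv2.imwrite('pics/g.png',cv2.resize(p['pixels'][v-60:v+60,u-60:u+60],None,fx=4,fy=4,interpolation=cv2.INTER_CUBIC))"
```

```text
t 6.125 tcp [0.4711 0.3865 0.1277] yaw_y -0.284 tilt -1.0 F [-0.49 -0.16 -1.59] shift cm [-17.71   9.27   0.71]
[ 0.43075454  0.34689848 -0.00742435] [0.508513   0.42498976 0.00929478]
```

View pics/g.png

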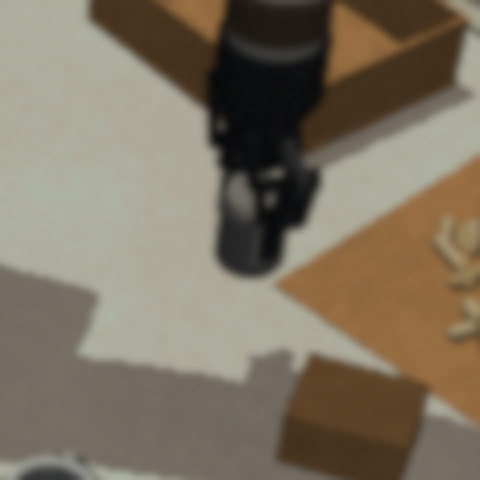

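The crop shows the tub held upright between the fingers, underside at about (248,270). Moving it over the nest.

Emit:
carry_out(increments=[4,-4.5,2.3,0,0,4,-4.5,2.3,0,0,4,-4.5,2.3,0,0,4,-4.2,2.4,2.5,0,4,0,0,4,0])

```text
clock: 6.8
eef_pos: [0.5098, 0.1858, 0.0583]
tool_rot: [0.802, 0.598, -0.0, 0.0]
ft_force: [0.1, 1.1, -2.7]
grip_width: 0.048
grasp_force: 62.2
```

```bash
cat > m.py <<'E'
from h import *
from scipy.optimize import least_squares
plan([.5105,.1905,.06])
t=np.array(bot.get_obs()["eef_pos"])
out=[]
for c in ["scene","top"]:
    p=bot.camera(c);C=cloud(p);V=p["range_z"]>0
    K=np.array(p["mtx"]);A=Rm(p["attitude"])
    def px(P): u=K@(A.T@(np.array(P)-p["eye"]));return u[:2]/u[2]
    print(c,"tcp px",px(t).round(1),"nest px",px([.5105,.1905,.021]).round(1))
    for n in ["tub","cap"]:
        for r in bot.place_of(p,n)[:1]: print(n,round(r["p"],2),w(p,r["xyz"]).round(4))
    d=np.hypot(C[...,0]-t[0],C[...,1]-t[1])
    for nm,lo,hi in [("ring",.016,.026),("lid",t[2]+.036,t[2]+.050),("body",t[2]-.01,t[2]+.028)]:
        q=C[V&(d<.042)&(C[...,2]>lo)&(C[...,2]<hi)]
        print(nm,len(q),q.min(0).round(4) if len(q) else"",q.max(0).round(4) if len(q) else "")
    u,v=px([.5105,.1905,.03]).astype(int)
    out.append(cv2.resize(p["pixels"][v-40:v+40,u-40:u+40],(400,400),interpolation=cv2.INTER_CUBIC));print("crop0",u-40,v-40)
import sys;cv2.imwrite(f"pics/{sys.argv[1]}.png",np.hstack(out))
E
python3 m.py n1
```

```text
t 6.8 tcp [0.5098 0.1858 0.0583] yaw_y -0.289 tilt -1.0 F [ 0.14  1.14 -2.71] shift cm [ 0.47 -0.07 -0.17]
scene tcp px [359.8 223.6] nest px [360.6 232.4]
tub 0.53 [0.5063 0.1863 0.0406]
cap 0.37 [0.5127 0.1942 0.0894]
ring 128 [0.4779 0.1451 0.016 ] [0.5484 0.2256 0.0258]
lid 76 [0.4727 0.1629 0.0945] [0.5442 0.2059 0.1081]
body 144 [0.4784 0.1625 0.0489] [0.5501 0.2055 0.0862]
crop0 320 190
top tcp px [265.2 266.8] nest px [265.2 266.5]
tub 0.38 [ 0.495  -0.0038  0.1308]
cap 0.41 [ 0.6799  0.2197 -0.0036]
ring 73 [0.4734 0.1447 0.0161] [0.5365 0.1748 0.0256]
lid 4 [0.5373 0.1647 0.1059] [0.5451 0.1725 0.1079]
body 1 [0.5275 0.1684 0.0745] [0.5275 0.1684 0.0745]
crop0 224 226
```

View pics/n1.png

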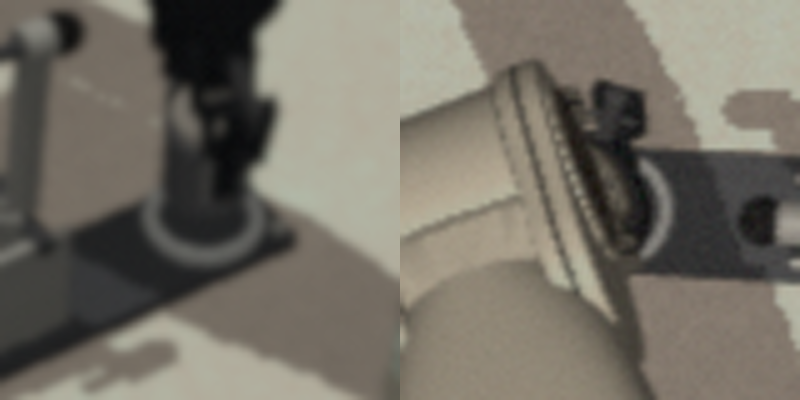

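The left crop shows the tub just above the ring: ring spanning about (140–265, 235), tub's left edge at 163. I'll fit both numerically on the unobstructed first pictures.

```bash
cat > fit.py <<'E'
from h import *
from scipy.optimize import minimize
def fit(img,K,A,eye,c0,z,score):
    g=cv2.GaussianBlur(img,(0,0),.6).astype(np.float32).min(2)
    th=np.linspace(0,2*np.pi,90,endpoint=False)
    def samp(c,r):
        P=np.stack([c[0]+r*np.cos(th),c[1]+r*np.sin(th),np.full(90,z)],-1)
        q=(P-eye)@A; u=(q[:,0]/q[:,2]*K[0,0]+K[0,2]).astype(np.float32);v=(q[:,1]/q[:,2]*K[1,1]+K[1,2]).astype(np.float32)
        return cv2.remap(g,u[None],v[None],cv2.INTER_LINEAR)[0]
    f=lambda c:-score(lambda r:samp(c,r))
    best=min(((f((c0[0]+a,c0[1]+b)),c0[0]+a,c0[1]+b) for a in np.arange(-.01,.0101,.001) for b in np.arange(-.01,.0101,.001)))
    r=minimize(f,best[1:],method="Nelder-Mead",options=dict(initial_simplex=[best[1:],(best[1]+.001,best[2]),(best[1],best[2]+.001)]))
    return r.x.round(4),round(r.fun,1)
ring=lambda s: s(.030).mean()+s(.032).mean()-s(.0235).mean()-s(.037).mean()
lid=lambda s: s(.019).mean()+s(.0205).mean()-.5*s(.0235).mean()-.5*s(.0285).mean()
if __name__=="__main__":
    for c in ["scene","top"]:
        p=bot.camera(c);K=np.array(p["mtx"]);A=Rm(p["attitude"]);e=np.array(p["eye"]);im=cv2.imread(f"pics/{c}0.png")
        print(c,"ring",fit(im,K,A,e,(.511,.191),.021,ring),"lid",fit(im,K,A,e,(.47,.3875),.06,lid))
        print(" now ring",fit(p["pixels"],K,A,e,(.511,.191),.021,lambda s:(s(.0305)-s(.037))[20:70].mean()))
    plan([.5105,.1905,.058])
E
python3 fit.py
```

```text
scene ring (array([0.5094, 0.1897]), np.float64(-60.1)) lid (array([0.4673, 0.393 ]), np.float64(-168.8))
 now ring (array([0.5153, 0.1844]), np.float64(-7.0))
top ring (array([0.5078, 0.1889]), np.float64(-126.5)) lid (array([0.4691, 0.3895]), np.float64(-197.1))
 now ring (array([0.509 , 0.1885]), np.float64(-21.9))
t 7.2 tcp [0.5102 0.1903 0.0607] yaw_y -0.283 tilt -1.0 F [ 0.79 -0.09 -1.48] shift cm [0.02 0.02 0.27]
```

Both estimates say the tub is about 4 mm too far along +y. Correcting and lowering to just above the ring.

Emit:
carry_out(increments=[4,-0.4,0.1,0,0,4,0,0,1,0,4,0,0,0.6,0,4,0,0,0,0,4,0,0,0,0])

```text
clock: 7.82
eef_pos: [0.509, 0.1851, 0.0431]
tool_rot: [0.8, 0.6, -0.0, -0.0]
ft_force: [-0.1, -0.2, -1.8]
grip_width: 0.0476
grasp_force: 62.3
```

```bash
cat > v.py <<'E'
from h import *
import sys
plan([.51,.186,.03])
p=bot.camera("scene");K=np.array(p["mtx"]);A=Rm(p["attitude"]);e=np.array(p["eye"])
im=p["pixels"][190:270,320:400]
im=cv2.resize(im,(560,560),interpolation=cv2.INTER_CUBIC)
base=im.copy()
def draw(c,z,r,col):
    th=np.linspace(0,2*np.pi,120);q=(np.stack([c[0]+r*np.cos(th),c[1]+r*np.sin(th),0*th+z],-1)-e)@A
    uv=np.stack([q[:,0]/q[:,2]*K[0,0]+K[0,2]-320+.5,q[:,1]/q[:,2]*K[1,1]+K[1,2]-190+.5],-1)*7-.5
    cv2.polylines(im,[uv.round().astype(np.int32)],True,col,1)
R0=(.5094,.1897);draw(R0,.021,.034,(0,255,0));draw(R0,.021,.0265,(0,255,0))
t=np.array(bot.get_obs()["eef_pos"]);zb=t[2]-.017
draw(R0,zb,.025,(0,0,255));draw(R0,zb+.048,.025,(0,0,255))
cv2.imwrite(f"pics/{sys.argv[1]}.png",im)
E
python3 v.py n2
```

```text
t 7.825 tcp [0.509  0.1851 0.0431] yaw_y -0.284 tilt -1.0 F [-0.1  -0.17 -1.76] shift cm [0.11 0.07 1.31]
```

View pics/n2.png

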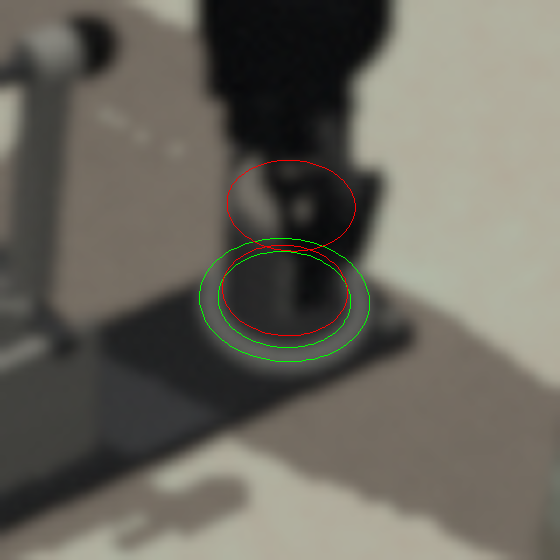

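The tub's outline nearly coincides with the predicted concentric one (red, left edge about 225 px against 222). Lowering while feeling for contact.

Emit:
carry_out(increments=[4,0.05,0.05,0.2,0,4,0,0,0.2,0,4,0,0,0.1,0,4,0,0,0.1,0,4,0,0,0.1,0])

```text
clock: 8.5
eef_pos: [0.5096, 0.1857, 0.0363]
tool_rot: [0.8, 0.6, 0.0, -0.0]
ft_force: [-0.3, 1.0, -1.3]
grip_width: 0.0481
grasp_force: 62.3
```

Emit:
carry_out(increments=[4,0,0,0.1,0,4,0,0,0.1,0,4,0,0,0.1,0,4,0,0,0.1,0,4,0,0,0,0])

```text
clock: 9.12
eef_pos: [0.5095, 0.1857, 0.0322]
tool_rot: [0.8, 0.6, -0.0, -0.0]
ft_force: [-0.9, 2.4, -0.8]
grip_width: 0.0481
grasp_force: 62.4
```

Emit:
carry_out(increments=[4,0.05,0,0.1,0,4,0,0,0.1,0,4,0,0,0.1,0,4,0,0,0,0,4,0,0,0,0])

```text
clock: 9.75
eef_pos: [0.5098, 0.1859, 0.0292]
tool_rot: [0.8, 0.6, -0.0, -0.0]
ft_force: [-1.0, 1.5, -1.3]
grip_width: 0.0483
grasp_force: 62.3
```

Emit:
carry_out(increments=[4,0,0,0.1,0,4,0,0,0.1,0,4,0,0,0,0,4,0,0,0,0,4,0,0,0,0])

```text
clock: 10.38
eef_pos: [0.5098, 0.1859, 0.029]
tool_rot: [0.8, 0.6, 0.0, 0.0]
ft_force: [-6.0, -0.1, 10.1]
grip_width: 0.0478
grasp_force: 63.8
```

On the floor. Opening, then rising clear.

Emit:
carry_out(increments=[6.5,0,0,0,0,6.5,0,0,0,0,6.5,0,0,0,0,7,0,0,0,0,7,0,0,-0.5,0])

```text
clock: 11.0
eef_pos: [0.5094, 0.1857, 0.0319]
tool_rot: [0.8, 0.6, -0.001, -0.0]
ft_force: [-0.2, 0.0, 0.0]
grip_width: 0.0701
grasp_force: 0.0
```

Emit:
carry_out(increments=[7,0,0,-3,0,7,0,0,-5,0,7,0,0,-6,0,7,0,0,-6,0,7,0,0,-5,0])

```text
clock: 11.62
eef_pos: [0.51, 0.186, 0.2855]
tool_rot: [0.8, 0.6, 0.001, 0.0]
ft_force: [1.1, 0.3, 0.2]
grip_width: 0.0699
grasp_force: 0.0
```

Emit:
carry_out(increments=[0,-2,3,0,-0.11,0,-5,2,0,-0.11,0,-6,0,0,0,0,-4,0,0,0,0,0,0,0,0])

```text
clock: 12.25
eef_pos: [0.5373, 0.0031, 0.2827]
tool_rot: [0.731, 0.682, -0.0, 0.0]
ft_force: [-0.0, 0.1, 0.0]
grip_width: -0.0002
grasp_force: 0.0
```

```bash
python3 - <<'E'
from h import *
plan([.5,.02,.29])
p=bot.camera("scene");C=cloud(p);V=p["range_z"]>0
d=np.hypot(C[...,0]-.51,C[...,1]-.19);q=C[V&(d<.035)&(C[...,2]>.064)&(C[...,2]<.08)]
print(len(q),np.median(q,0),q.min(0),q.max(0))
places(p,["tub","cap","handle_press","hinge","pad"])
t=C[V&(abs(C[...,0]-.5)<.04)&(C[...,1]>-.11)&(C[...,1]<-.03)&(C[...,2]>.16)&(C[...,2]<.26)]
print(np.polyfit(t[:,1],t[:,2],1),t.min(0),t.max(0))
u=np.array(p["mtx"])@(Rm(p["attitude"]).T@(np.array([.5,.06,.15])-p["eye"]));u,v=(u[:2]/u[2]).astype(int)
cv2.imwrite("pics/h1.png",cv2.resize(p["pixels"][v-75:v+75,u-100:u+100],None,fx=4,fy=4,interpolation=cv2.INTER_CUBIC))
E
```

```text
t 12.25 tcp [0.5373 0.0031 0.2827] yaw_y -0.069 tilt -1.0 F [-0.05  0.14  0.05] shift cm [ 1.43 -3.84 -0.73]
165 [0.51439592 0.18706159 0.07236618] [0.49117418 0.16321814 0.06455037] [0.53452769 0.20921105 0.07969814]
tub 0.73 [0.5052 0.1873 0.0131]
cap 0.55 [0.515  0.1931 0.0575]
handle_press 0.61 [ 0.497  -0.0679  0.2347]
hinge 0.94 [ 0.4997 -0.0023  0.1336]
pad 0.5 [0.504  0.0743 0.2062]
[-0.86058398  0.15930057] [ 0.48051452 -0.09902484  0.16079405] [ 0.51085993 -0.03010456  0.24822477]
```

View pics/h1.png

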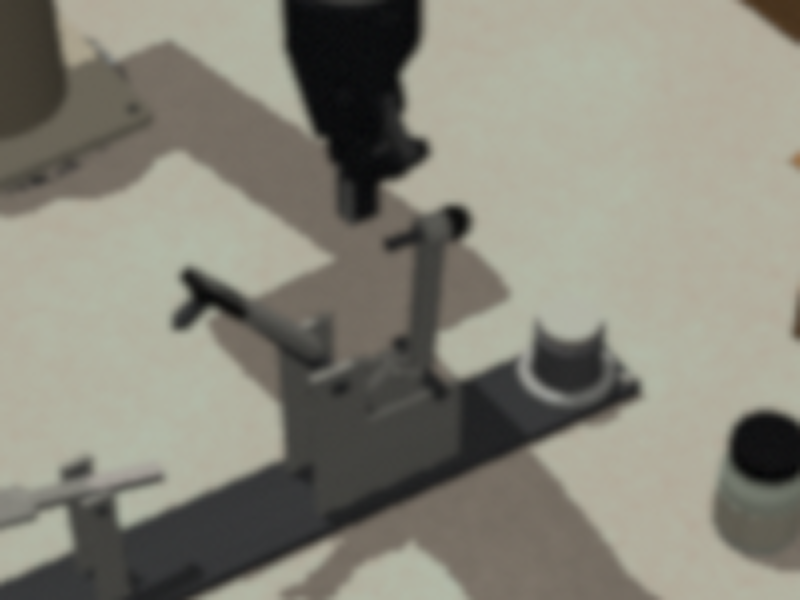

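The crop shows the tub standing in the nest (570,365), lid still proud with its top at z=0.072. The handle slopes up at about 52°, end at (190,275). Moving the closed fingers to the nest side of the handle.

Emit:
carry_out(increments=[0,-2,-2,0,0,0,-2.9,-1.8,0,0,0,0,0,2,0,0,0,0,2.9,0,0,0,0,0,0])

```text
clock: 13.18
eef_pos: [0.495, -0.0397, 0.2314]
tool_rot: [0.729, 0.685, -0.002, -0.002]
ft_force: [0.2, -0.4, -0.1]
grip_width: -0.0
grasp_force: 0.0
```

Emit:
carry_out(increments=[0,-0.3,0,0,0,0,-0.3,0,0,0,0,-0.3,0,0.1,0,0,-0.3,0,0.1,0,0,-0.3,0,0.1,0])

```text
clock: 13.8
eef_pos: [0.4956, -0.0559, 0.2304]
tool_rot: [0.729, 0.684, 0.0, 0.0]
ft_force: [0.9, -1.3, 0.0]
grip_width: -0.0001
grasp_force: 0.0
```

Emit:
carry_out(increments=[0,-0.2,0,0.12,0,0,-0.2,0,0.12,0,0,-0.2,0,0.14,0,0,-0.2,0,0.14,0,0,-0.2,0,0.16,0])

```text
clock: 14.42
eef_pos: [0.4951, -0.0656, 0.2236]
tool_rot: [0.729, 0.684, 0.0, 0.0]
ft_force: [-0.7, 2.1, 3.0]
grip_width: -0.0003
grasp_force: 2.0
```

Emit:
carry_out(increments=[0,-0.18,0,0.15,0,0,-0.17,0,0.16,0,0,-0.17,0,0.16,0,0,-0.16,0,0.17,0,0,-0.16,0,0.17,0])

```text
clock: 15.05
eef_pos: [0.4946, -0.0745, 0.2156]
tool_rot: [0.729, 0.684, -0.0, 0.001]
ft_force: [-1.3, 0.6, 4.8]
grip_width: -0.0
grasp_force: 2.2
```

Emit:
carry_out(increments=[0,-0.16,0,0.18,0,0,-0.15,0,0.18,0,0,-0.15,0,0.18,0,0,-0.14,0,0.19,0,0,-0.14,0,0.19,0])

```text
clock: 15.68
eef_pos: [0.4943, -0.0821, 0.2066]
tool_rot: [0.73, 0.684, -0.0, 0.001]
ft_force: [-1.3, -0.3, 5.7]
grip_width: 0.0
grasp_force: 2.3
```

Emit:
carry_out(increments=[0,-0.15,0,0.16,0,0,-0.15,0,0.16,0,0,-0.15,0,0.16,0,0,-0.15,0,0.17,0,0,-0.14,0,0.17,0])

```text
clock: 16.3
eef_pos: [0.4938, -0.089, 0.1981]
tool_rot: [0.729, 0.684, 0.0, 0.0]
ft_force: [0.1, 0.9, 6.1]
grip_width: 0.0002
grasp_force: 2.4
```

Emit:
carry_out(increments=[0,-0.13,0,0.17,0,0,-0.12,0,0.17,0,0,-0.12,0,0.18,0,0,-0.11,0,0.18,0,0,-0.11,0,0.18,0])

```text
clock: 16.92
eef_pos: [0.4933, -0.0948, 0.1892]
tool_rot: [0.729, 0.684, 0.0, 0.0]
ft_force: [0.7, 1.4, 5.6]
grip_width: -0.0001
grasp_force: 2.4
```

Emit:
carry_out(increments=[0,-0.12,0,0.17,0,0,-0.12,0,0.17,0,0,-0.11,0,0.17,0,0,-0.11,0,0.17,0,0,-0.11,0,0.17,0])

```text
clock: 17.55
eef_pos: [0.4928, -0.0998, 0.1804]
tool_rot: [0.729, 0.684, 0.0, -0.001]
ft_force: [1.6, 3.6, 3.9]
grip_width: 0.0001
grasp_force: 2.0
```

Emit:
carry_out(increments=[0,-0.1,0,0.15,0,0,-0.1,0,0.15,0,0,-0.09,0,0.15,0,0,-0.08,0,0.15,0,0,-0.08,0,0.15,0])

```text
clock: 18.18
eef_pos: [0.4922, -0.1049, 0.173]
tool_rot: [0.729, 0.684, -0.0, -0.0]
ft_force: [1.0, 2.8, 2.7]
grip_width: -0.0003
grasp_force: 1.7
```

Emit:
carry_out(increments=[0,-0.04,0,0.13,0,0,-0.04,0,0.13,0,0,-0.04,0,0.13,0,0,-0.04,0,0.13,0,0,-0.04,0,0.13,0])

```text
clock: 18.8
eef_pos: [0.4923, -0.107, 0.1672]
tool_rot: [0.729, 0.684, -0.0, 0.0]
ft_force: [-1.9, 2.9, 7.5]
grip_width: 0.0003
grasp_force: 4.2
```

Emit:
carry_out(increments=[0,-0.04,0,0.12,0,0,-0.03,0,0.12,0,0,-0.03,0,0.12,0,0,-0.03,0,0.12,0,0,-0.03,0,0.12,0])

```text
clock: 19.42
eef_pos: [0.4924, -0.1086, 0.1625]
tool_rot: [0.729, 0.684, 0.0, 0.001]
ft_force: [-4.9, 2.7, 11.8]
grip_width: 0.0001
grasp_force: 6.3
```

Emit:
carry_out(increments=[0,-0.02,0,0.09,0,0,-0.02,0,0.09,0,0,-0.02,0,0.09,0,0,-0.02,0,0.09,0,0,-0.02,0,0.09,0])

```text
clock: 20.05
eef_pos: [0.4922, -0.11, 0.1574]
tool_rot: [0.729, 0.684, -0.0, 0.001]
ft_force: [-3.1, 1.4, 9.2]
grip_width: 0.0
grasp_force: 4.8
```

Force is past its peak, so I'm continuing gently.

Emit:
carry_out(increments=[0,-0.02,0,0.08,0,0,-0.02,0,0.08,0,0,-0.02,0,0.08,0,0,-0.02,0,0.08,0,0,-0.01,0,0.08,0])

```text
clock: 20.68
eef_pos: [0.4921, -0.111, 0.1531]
tool_rot: [0.73, 0.684, -0.0, 0.001]
ft_force: [-2.5, 1.2, 8.3]
grip_width: -0.0001
grasp_force: 3.9
```

Emit:
carry_out(increments=[0,-0.01,0,0.08,0,0,-0.01,0,0.08,0,0,-0.01,0,0.08,0,0,-0.01,0,0.08,0,0,0,0,0.08,0])

```text
clock: 21.3
eef_pos: [0.492, -0.1118, 0.1483]
tool_rot: [0.73, 0.684, -0.001, 0.001]
ft_force: [-1.7, -2.8, 2.7]
grip_width: -0.0002
grasp_force: 1.7
```

Emit:
carry_out(increments=[0,0,0,0.06,0,0,0,0,0.06,0,0,0,0,0.05,0,0,0,0,0,0,0,0,0,0,0])

```text
clock: 21.92
eef_pos: [0.4919, -0.1104, 0.1462]
tool_rot: [0.729, 0.684, -0.0, -0.0]
ft_force: [-0.6, -0.5, -0.3]
grip_width: -0.0001
grasp_force: 0.0
```

Emit:
carry_out(increments=[0,0,0,-2,0,0,0,0,-4,0,0,-4,-0.2,-1,0,0,-5,-0.3,0,0,0,-2.5,0,0,0])

```text
clock: 22.55
eef_pos: [0.4795, -0.227, 0.2167]
tool_rot: [0.73, 0.684, 0.0, 0.0]
ft_force: [0.2, 0.3, -1.4]
grip_width: 0.0
grasp_force: 0.0
```

```bash
python3 - <<'E'
from h import *
plan([.483,-.226,.14])
p=bot.camera("scene")
places(p,["handle_press","lever_press","pad","hinge"])
C=cloud(p);V=p["range_z"]>0
q=C[V&(abs(C[...,0]-.484)<.025)&(C[...,1]>-.26)&(C[...,1]<-.19)&(C[...,2]>.1)&(C[...,2]<.14)];print(np.median(q,0),q.min(0),q.max(0))
u=np.array(p["mtx"])@(Rm(p["attitude"]).T@(np.array([.49,-.02,.12])-p["eye"]));u,v=(u[:2]/u[2]).astype(int)
cv2.imwrite("pics/l1.png",cv2.resize(p["pixels"][v-75:v+75,u-100:u+100],None,fx=4,fy=4,interpolation=cv2.INTER_CUBIC))
E
```

```text
t 22.55 tcp [ 0.4795 -0.227   0.2167] yaw_y -0.066 tilt -1.0 F [ 0.21  0.33 -1.4 ] shift cm [0.12 0.34 7.67]
lever_press 0.71 [0.5118 0.1868 0.0927]
lever_press 0.57 [ 0.4819 -0.2233  0.1221]
pad 0.39 [0.5118 0.1883 0.096 ]
hinge 0.8 [ 0.5004 -0.0035  0.1319]
[ 0.48718045 -0.21851401  0.12211435] [ 0.46638783 -0.23895278  0.10762726] [ 0.50089748 -0.19048215  0.13051115]
```

View pics/l1.png

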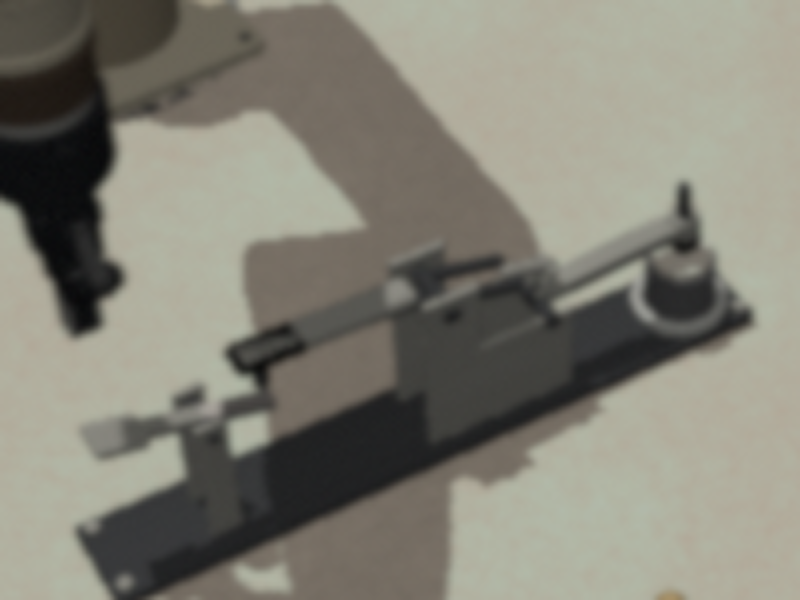

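The clamp is locked: the handle lies flat with its end at (250,350), and the jaw is on the lid at (680,240). I'll let it hold while positioning over the lever paddle at (105,435).

Emit:
carry_out(increments=[0,0,0.4,0,0,0,0,0,3,0,0,0,0,3,0,0,0,0,1.6,0,0,0,0,0,0])

```text
clock: 23.42
eef_pos: [0.4831, -0.224, 0.1392]
tool_rot: [0.729, 0.685, -0.001, -0.002]
ft_force: [1.0, -0.3, -0.5]
grip_width: -0.0002
grasp_force: 0.0
```

Emit:
carry_out(increments=[0,0,0,0,0,0,0,0,0,0,0,0,0,0,0,0,0,0,0,0,0,0,0,0.3,0])

```text
clock: 24.05
eef_pos: [0.484, -0.2256, 0.1378]
tool_rot: [0.729, 0.684, 0.0, 0.0]
ft_force: [-0.1, 0.6, -0.3]
grip_width: 0.0003
grasp_force: 0.0
```

Emit:
carry_out(increments=[0,0,0,0.25,0,0,0,0,0.2,0,0,0,0,0.2,0,0,0,0,0.2,0,0,0,0,0.2,0])

```text
clock: 24.68
eef_pos: [0.4838, -0.2254, 0.1269]
tool_rot: [0.729, 0.684, -0.0, -0.0]
ft_force: [0.1, -1.1, 1.2]
grip_width: -0.0004
grasp_force: 0.0
```

Contact. Pressing slowly.

Emit:
carry_out(increments=[0,0,0,0.15,0,0,0,0,0.15,0,0,0,0,0.15,0,0,0,0,0.15,0,0,0,0,0.15,0])

```text
clock: 25.3
eef_pos: [0.4839, -0.2255, 0.1195]
tool_rot: [0.729, 0.684, 0.0, 0.0]
ft_force: [0.2, 0.7, 1.8]
grip_width: -0.0001
grasp_force: 0.5
```

Emit:
carry_out(increments=[0,0,0,0.12,0,0,0,0,0.12,0,0,0,0,0.12,0,0,0,0,0.12,0,0,0,0,0.12,0])

```text
clock: 25.92
eef_pos: [0.4838, -0.2255, 0.1135]
tool_rot: [0.729, 0.684, -0.0, 0.0]
ft_force: [0.0, -1.4, 1.4]
grip_width: 0.0
grasp_force: 0.6
```

Emit:
carry_out(increments=[0,0,0,0.12,0,0,0,0,0.12,0,0,0,0,0.12,0,0,0,0,0.12,0,0,0,0,0.12,0])

```text
clock: 26.55
eef_pos: [0.4838, -0.2255, 0.1075]
tool_rot: [0.729, 0.684, -0.0, 0.0]
ft_force: [0.3, -1.9, 2.2]
grip_width: -0.0001
grasp_force: 1.0
```

```bash
python3 - <<'E'
from h import *
p=bot.camera("scene")
places(p,["handle_press","pad"])
u=np.array(p["mtx"])@(Rm(p["attitude"]).T@(np.array([.49,-.02,.12])-p["eye"]));u,v=(u[:2]/u[2]).astype(int)
cv2.imwrite("pics/l2.png",cv2.resize(p["pixels"][v-75:v+75,u-100:u+100],None,fx=3,fy=3,interpolation=cv2.INTER_CUBIC))
E
```

```text
handle_press 0.59 [ 0.494  -0.0706  0.2363]
pad 0.52 [0.5011 0.0812 0.2061]
```

View pics/l2.png

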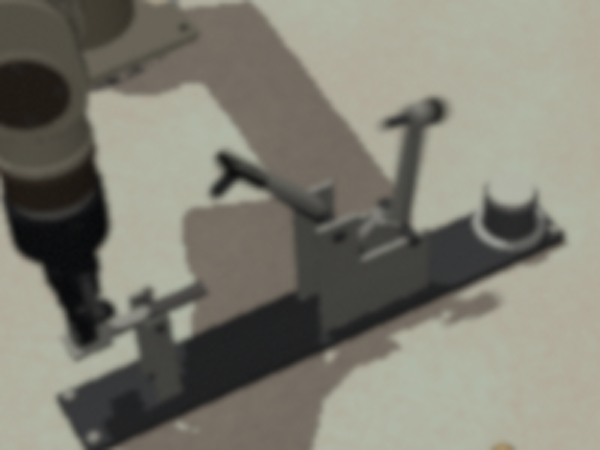

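The clamp has sprung open: the handle is up at (225,165), the jaw is upright at (425,110), and the tub is in the nest at (508,215). Backing off the lever.

Emit:
carry_out(increments=[0,0,0,-0.5,0,0,0,0,-1,0,0,0,0,-2,0,0,-2,0,-4,0,0,-2,0,-4,0])

```text
clock: 27.32
eef_pos: [0.4809, -0.2651, 0.2239]
tool_rot: [0.729, 0.684, 0.0, -0.0]
ft_force: [-0.1, -0.5, 0.1]
grip_width: 0.0
grasp_force: 0.0
```

Emit:
carry_out(increments=[0,0,0,0,0,0,0,0,0,0,0,0,0,0,0,0,0,0,0,0,0,0,0,0,0])

```text
clock: 27.95
eef_pos: [0.481, -0.2649, 0.2219]
tool_rot: [0.729, 0.684, -0.0, -0.001]
ft_force: [-0.4, -0.4, 0.1]
grip_width: 0.0001
grasp_force: 0.0
```

```bash
python3 - <<'E'
from h import *
p=bot.camera("scene");C=cloud(p);V=p["range_z"]>0
places(p,["handle_press","lever_press","tub"])
d=np.hypot(C[...,0]-.512,C[...,1]-.188);q=C[V&(d<.015)&(C[...,2]>.05)&(C[...,2]<.08)];print(len(q),np.median(q,0))
if np.median(q[:,2])<.0695: print(bot.job_done())
E
```

```text
handle_press 0.68 [ 0.6665 -0.396   0.0013]
handle_press 0.61 [ 0.4985 -0.0671  0.2338]
lever_press 0.71 [ 0.4844 -0.2224  0.1213]
lever_press 0.54 [ 0.4957 -0.0038 -0.0012]
tub 0.62 [0.5081 0.1848 0.0114]
67 [0.51218129 0.1873508  0.06651115]
the job is handed in; nothing more can be done
None
```

The job is handed in: the clamp locked on the tub and held on its own for over a second, then sprang open on the lever, leaving the tub in the nest with its lid home (top at 66.5 mm, expected 66 mm); the hand-in returned no verdict.

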